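# Drag the dropped press collar out from under the drying rack

## Task

The round steel collar of the press has been dropped and lies under the low print-drying rack, beside a square steel nut. Pick up the flat L-shaped square by its wooden grip, reach in with it through the rack's open front and drag the collar out until it lies on the bench well clear of the rack, straight in front of it. Do not touch the collar with the gripper, leave the square nut where it lies, and finally leave the square lying flat on the bench.

Things in the scene. Friction and masses are not known exactly. Their poses are not given: they have to be found in the camera images.
- square_grip (a point): Middle of the wooden grip block (70 x 28 x 50 mm high) on a flat L-shaped aluminium square, 210 g; 30 mm above its underside, 25 mm below the block's top. Pinch across y. x runs along the arm to the foot, z up. Arm: bar 22 wide, 5 thick, y = 0, x = -52 to 247 mm, flat on the bench. Foot: same bar at the arm's end, x = 225 to 247, sticks out to +y only, up to y = 69 mm.
- collar: The dropped part: a round steel ring, 32 mm outside, 16 mm bore, 10 mm thick, 47 g, lying flat on the bench under the rack. Origin: centre of its underside.
- nut: A square steel nut, 32 x 32 x 10 mm with a 14 mm round hole, 60 g, lying flat under the rack, 95 mm or more from the collar, centre to centre. Which of the two lies nearer to the robot changes. Origin: centre of its underside.
- rack: Low print-drying rack, fixed: wood frame 300 (x) x 200 (y) x 69 mm high, see-through top of thin rods, 55 mm free beneath. The -y long side is the open front (edge y = -100 mm, 16 mm legs at its ends, 268 between); the +y side is closed by a 10 mm board; ends open. Origin: middle of its footprint, on the bench. Collar and nut: |x| up to 80, y -47 to 27 mm.
Things that resemble listed ones, but are neither listed nor needed, are in the scene too. What is shaped like the collar but blue or turquoise is not meant.

How it is judged:
At the end, for the whole second after the job is handed in: The collar lies flat and still on the bench before the rack's front, its edge 10 mm or more clear of it, its centre at most 220 mm from it and within the rack's 300 mm length; the square lies flat on the bench (6 mm, 6 degrees); the nut is within 20 mm of its start (y of collar in the frame of rack between -0.32 and -0.126 m and x of collar in the frame of rack between -0.15 and 0.15 m and height (world z) of collar below 0.006 m and angle between collar's own z axis and vertical below 0.15 rad and linear speed of collar below 0.01 m/s and height (world z) of square_grip below 0.036 m and angle between square_grip's own z axis and vertical below 0.1 rad and distance of nut from where it was at the start of the episode below 0.02 m); the robot touches nothing.
It fails at once if the gripper or arm touches the collar (contact force between any of the fingers, the arm and collar above 0.3 N).
It fails at once if the square nut is moved more than 20 mm (distance of nut from where it was at the start of the episode above 0.02 m).
It also fails if it takes over 48 s, if anything falls off the work surface, if the arm or the gripper's body presses on something with over 40 N, if the wrist force passes 120 N, or if a joint passes its speed limit or range.

## Robot

A 6-joint arm with a two-finger parallel gripper is mounted at the origin on the work surface. World frame = base frame: x ahead of the robot, y to its left, z up, the work surface at z = 0. Lengths are in m, angles in rad, forces in N, time in s.
With the tool pointing down it reaches from about 0.35 to 0.975 m from the base axis. Payload 4.9 kg.
Tool frame: the origin (TCP) lies on the mounting face of the last link; the fingertips stand 173 mm ahead of it and the grasp point (between the pads) lies 155 mm ahead of it; z points along the fingers, y is the line along which they close (so a half turn about z gives the same grasp; the last joint's range is limited). The gripper opens to 85 mm and grips with 20 to 120 N. Pads are 22 mm wide; open, the fingers measure 114 mm over their backs; the gripper's body (76 mm by 85 mm) begins 54 mm behind the grasp point. The pads swing forward as they close: fully open they stand 13 mm farther back than shut.
Start: joints at [1.195, 0.053, 1.613, -0, 1.476, -0.119], TCP at [0.159, 0.604, 0.405] pointing down, gripper open.
Joint ranges: [-3.01, 3.01], [-1.01, 2.22], [0.06, 2.58], [-1.02, 4.17], [0.09, 2.62], [-3.14, 3.14]. Speed limits (rad/s): [2.57, 2.57, 3.14, 3.14, 3.14, 3.14].

## Interface

Orientations are given as a rotation vector (axis times angle).
In Python, from station import monitor, eyes, finish_job gives the robot as it stands. The module is installed in compiled form; this text tells all that it offers.
- The arm moves only by the tool step_arm, never from a script. Its argument "commands" is a list of rows, each a list of 3 entries, a list of its own where there are three numbers: the opening in per cent of the stroke, from 0 (shut) to 100 (fully open), then the shift along the tool's x, y, z in mm, then the turn about the tool's z in degrees. In form: [[hand, [x, y, z], yaw], ...]. A call has 1 to 12 rows; each row is the pose to reach, as a shift and turn from the pose commanded when the call began, along the tool's axes at that moment; what a row does not reach only later rows make up. A row lasts 1/8 s, in which the tool goes at most 62.5 mm and 10.7 degrees, less where a joint would pass 70% of its speed; a pose out of reach is approached as far as the arm can. A call with a gripper value outside its range is refused whole. The fingers move at their own pace and stop on an object; "squeeze" is the grip in N (left out, the last holds). Time passes only in rows, so rows that repeat a pose let the fingers close. It gives the time, the measured TCP pose, the force, the opening and the grip force at its end, in the units of the state.
- monitor.get_obs(): the state, without advancing time (a new reading comes with each control period).
- eyes.get_image(name): name is "side" or "top" or "wrist"; returns the picture (480x640x3 uint8, red, green, blue); there is no depth.
- eyes.camera_info(name): a dict with "camera_matrix" (3x3 intrinsics, pixels), "extrinsics" (4x4, takes a point from camera to world coordinates). Camera axes: x right, y down, z forward; pixel columns grow to the right and rows downward; lengths in m; the calibration is good to about 2 mm. A picture is of the moment at which its call begins: read the wrist's pose just before it. camera_info takes no time and is no camera call; for the wrist camera it gives the pose at the moment of the call.
- finish_job(): hands the job in; it is judged then, once.
The state is a dict: "t": time; "q": joint angles; "dq": joint speeds; "effort": joint torques, N m; "tool_pos": TCP position; "tool_rot": TCP orientation; "contact_force": force on the tool from outside, world axes, zero at the start; "wrist_torque": the same for the moment, N m; "opening": finger opening in m; "grip_force": force on a finger pad.
Only numpy, scipy, OpenCV 4.12 (cv2) and the standard library are available. Lean on these libraries where they do the work, as an engineer would, in place of code of your own. Each camera call takes 0.05 s, during which the arm holds its last target. There are 200 camera calls.

## Working session

There is one attempt and no reset: what is moved stays moved. The work goes in short steps, Python scripts to look and compute and a tool call to move; the robot and the scene stay as the last step left them, time stands still between calls to the robot, and variables do not carry over. Pictures are saved under pics/ and viewed, at most 10 in all, crops included, and the job is handed in when it is done.

Besides the shell and the picture viewer there is one more tool, called as name([rows], argument=value, ...), one row to a line, values as JSON. step_arm: Moves the arm, as the interface text tells. Its arguments: {"type":"object","properties":{"commands":{"type":"array"},"squeeze":{"type":"number"}},"required":["commands"]}

```bash
mkdir -p pics; cat > h.py <<'E'
import numpy as np, cv2
from station import monitor, eyes, finish_job
from scipy.spatial.transform import Rotation as R
def snap(n,f):
    im=eyes.get_image(n); cv2.imwrite('pics/'+f,im[:,:,::-1]); return im
def ray(n,uv,z,info=None):
    i=info or eyes.camera_info(n); K=np.array(i['camera_matrix']);T=np.array(i['extrinsics'])
    uv=np.atleast_2d(uv).astype(float)
    d=np.c_[uv,np.ones(len(uv))]@np.linalg.inv(K).T@T[:3,:3].T
    return T[:3,3]+d*((z-T[2,3])/d[:,2])[:,None]
def proj(n,P):
    i=eyes.camera_info(n); K=np.array(i['camera_matrix']);T=np.array(i['extrinsics'])
    c=(np.atleast_2d(P)-T[:3,3])@T[:3,:3]; p=c@K.T; return p[:,:2]/p[:,2:]
E
python3 - <<'E'
from h import *
a=snap('top','top0.png');b=snap('side','side0.png')
for n in('top','side'):
    i=eyes.camera_info(n);print(n,np.round(i['camera_matrix'],1).tolist(),np.round(i['extrinsics'],3).tolist())
o=monitor.get_obs();print(o['t'],o['tool_pos'],R.from_rotvec(o['tool_rot']).as_matrix().round(3).tolist(),o['opening'])
E
```

```text
top [[501.9, 0.0, 321.6], [0.0, 501.9, 232.6], [0.0, 0.0, 1.0]] [[0.028, -0.996, 0.079, 0.461], [-1.0, -0.028, 0.004, 0.062], [-0.001, -0.08, -0.997, 1.017], [0.0, 0.0, 0.0, 1.0]]
side [[456.5, 0.0, 317.9], [0.0, 456.5, 236.7], [0.0, 0.0, 1.0]] [[-1.0, 0.014, 0.015, 0.537], [0.001, 0.77, -0.638, 0.601], [-0.02, -0.638, -0.77, 0.701], [0.0, 0.0, 0.0, 1.0]]
0.1 [0.1586376  0.60427152 0.40360245] [[-0.967, 0.254, -0.001], [0.254, 0.967, -0.002], [0.0, -0.002, -1.0]] 0.08546396559300577
```

View pics/top0.png

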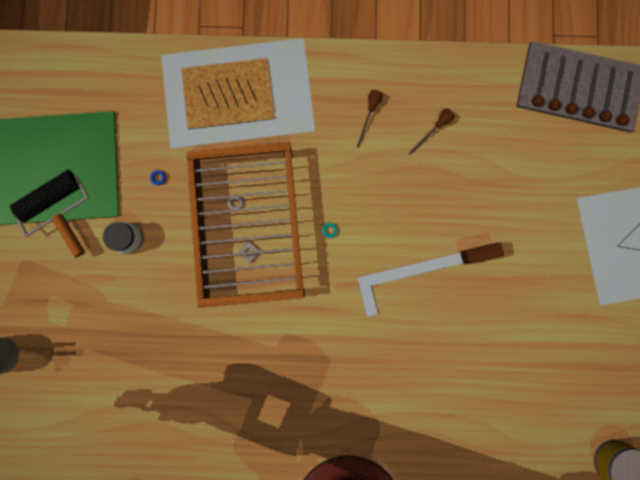

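View pics/side0.png

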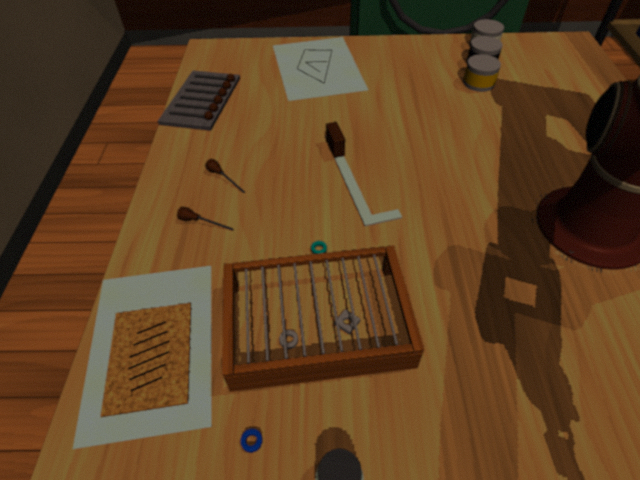

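The top view shows the rack at (190-300, 145-303), its open front facing right (world -y). The square has its grip at (483,253) and its foot at (368,298). Ring-like candidates:
- Grey round ring at (236,203): the collar, because it is round and steel-coloured.
- Grey square at (250,252): the nut.
- Blue ring at (158,177) and turquoise ring at (330,230): decoys.

I'll confirm this in a crop and measure.

```bash
python3 - <<'E'
from h import *
a=cv2.imread('pics/top0.png'); b=cv2.imread('pics/side0.png')
c=np.hstack([cv2.resize(a[170:280,190:310],None,fx=3.3,fy=3.3,interpolation=2),cv2.resize(b[290:370,230:350],None,fx=3.3,fy=4.5375,interpolation=2)[:363]])
cv2.imwrite('pics/crop.png',c)
hsv=cv2.cvtColor(a,40)
# square bright
m=((hsv[...,1]<60)&(hsv[...,2]>120)).astype(np.uint8); r=np.zeros_like(m); r[225:330,350:475]=1; m*=r
box=cv2.findContours(m,0,2)[0]; box=max(box,key=cv2.contourArea)
ap=cv2.approxPolyDP(box,4,True)[:,0]; print('L px',ap.tolist()); print(ray('top',ap,.005).round(3).tolist())
g=((hsv[...,2]<95)).astype(np.uint8); r=np.zeros_like(g); r[225:280,455:520]=1; g*=r
k=max(cv2.findContours(g,0,2)[0],key=cv2.contourArea); q=cv2.boxPoints(cv2.minAreaRect(k)); print('grip',q.round(1).tolist(),ray('top',q,.055).round(3).tolist())
for n,z,ps in(('top',.069,[(188,149),(291,143),(303,296),(198,305)]),('top',.01,[(236,203),(250,252),(330,230)]),('side',.01,[(289,338),(347,320),(319,246)]),('side',.069,[(223,263),(393,248),(420,355),(226,377)])):
    print(n,z,ray(n,ps,z).round(3).tolist())
E
```

```text
L px [[459, 253], [358, 277], [366, 314], [377, 313], [373, 284], [461, 263]]
[[0.508, -0.212, 0.005], [0.454, -0.01, 0.005], [0.381, -0.028, 0.005], [0.384, -0.05, 0.005], [0.441, -0.04, 0.005], [0.488, -0.217, 0.005]]
grip [[459.5, 251.10000610351562], [500.8999938964844, 241.10000610351562], [504.29998779296875, 255.5], [463.0, 265.3999938964844]] [[0.51, -0.2, 0.055], [0.531, -0.279, 0.055], [0.503, -0.286, 0.055], [0.482, -0.207, 0.055]]
top 0.069 [[0.691, 0.326, 0.069], [0.708, 0.129, 0.069], [0.416, 0.097, 0.069], [0.394, 0.293, 0.069]]
top 0.01 [[0.597, 0.24, 0.01], [0.498, 0.208, 0.01], [0.547, 0.049, 0.01]]
side 0.01 [[0.599, 0.246, 0.01], [0.501, 0.214, 0.01], [0.549, 0.052, 0.01]]
side 0.069 [[0.713, 0.133, 0.069], [0.418, 0.105, 0.069], [0.399, 0.306, 0.069], [0.682, 0.337, 0.069]]
```

View pics/crop.png

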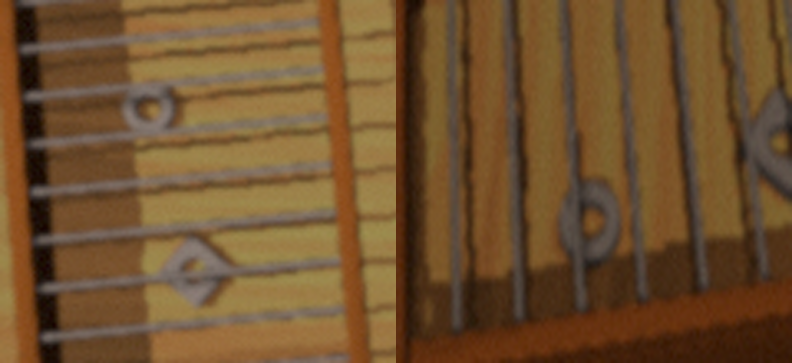

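The crop confirms it: the ring at (236,203) is round and steel-coloured, so it is the collar. The one at (250,252) is the square nut. My plan:
1. Lift the square over the collar.
2. Set it down with the foot behind the collar.
3. Drag straight out.

First I'll move above the grip, by way of (0.5, 0.2).

step_arm([
  [100, [-432, -304, 0], 10],
  [100, [-432, -304, 0], 20],
  [100, [-432, -304, 0], 30],
  [100, [-432, -304, 0], 40],
  [100, [-432, -304, 0], 50],
  [100, [-432, -304, 0], 60],
  [100, [-432, -304, 0], 60],
  [100, [-432, -304, 0], 60],
  [100, [-432, -304, 0], 60],
  [100, [-554, -737, 0], 60],
  [100, [-554, -737, 0], 60],
  [100, [-554, -737, 0], 60],
], squeeze=80)

```text
t: 1.6
tool_pos: [0.5023, 0.0115, 0.4042]
tool_rot: [-1.905, -2.497, 0.0]
contact_force: [1.6, -0.8, 0.1]
opening: 0.0856
grip_force: 0.0
```

```bash
cat >> h.py <<'E'
def rel(P,head_y):
    "shift (mm, tool axes) and yaw (deg) to put grasp point at P with tool y at world heading head_y (mod 180)"
    o=monitor.get_obs(); M=R.from_rotvec(o['tool_rot']).as_matrix()
    g=np.array(o['tool_pos'])+.155*M[:,2]
    h=np.degrees(np.arctan2(M[1,1],M[0,1])); dy=(head_y-h+90)%180-90
    print('t',round(o['t'],2),'grasp',g.round(4),'head',h.round(2),'zz',M[2,2].round(4),'F',np.round(o['contact_force'],1),'open',round(o['opening'],4),'gf',o['grip_force'])
    print('shift',(M.T@(np.array(P)-g)*1000).round(1),'yaw',-dy.round(2))
E
python3 -c "
from h import *
rel([.5075,-.25,.16],15)"
```

```text
t 1.6 grasp [0.5022 0.0115 0.2492] head 15.31 zz -1.0 F [ 1.6 -0.8  0.1] open 0.0856 gf 0.0
shift [-253.6  -63.9   89.2] yaw 0.31
```

step_arm([
  [100, [-254, -64, 0], 0],
  [100, [-254, -64, 0], 0],
  [100, [-254, -64, 0], 0],
  [100, [-254, -64, 40], 0],
  [100, [-254, -64, 80], 0],
  [100, [-254, -64, 80], 0],
  [100, [-254, -64, 80], 0],
  [100, [-254, -64, 80], 0],
])

```text
t: 2.6
tool_pos: [0.5087, -0.248, 0.3274]
tool_rot: [1.902, 2.495, 0.001]
contact_force: [-0.9, 1.0, -0.4]
opening: 0.0855
grip_force: 0.0
```

```bash
python3 -c "
from h import *
rel([.5075,-.25,.03],15)
i=eyes.camera_info('wrist');print(np.round(i['extrinsics'],3).tolist(),np.round(i['camera_matrix'],0).tolist())
snap('wrist','w1.png'); print(proj('wrist',[[.5075,-.25,.055],[.454,-.01,.005],[.381,-.028,.005]]))"
```

```text
t 2.6 grasp [ 0.5093 -0.2484  0.1724] head 15.37 zz -1.0 F [-0.9  1.  -0.4] open 0.0855 gf 0.0
shift [ -0.7  -2.5 142.4] yaw 0.37
[[0.964, 0.25, 0.088, 0.488], [0.265, -0.911, -0.316, -0.168], [0.002, 0.328, -0.945, 0.297], [0.0, 0.0, 0.0, 1.0]] [[419.0, 0.0, 319.0], [0.0, 419.0, 236.0], [0.0, 0.0, 1.0]]
[[ 314.14066789  237.56744668]
 [ 336.01305148 -229.09724808]
 [ 194.3240542  -234.23867348]]
```

View pics/w1.png

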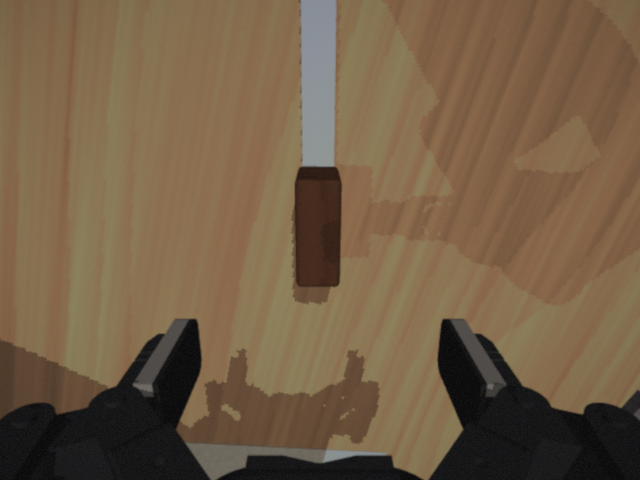

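The wrist view shows the grip's top face centred at about (318,233), with the arm vertical in the image. The hand is therefore within about 1 mm of the grip and aligned, so I'll descend and grasp.

step_arm([
  [100, [1, 1, 60], 0],
  [100, [1, 1, 115], 0],
  [100, [1, 1, 142], 0],
  [100, [1, 1, 142], 0],
  [0, [1, 1, 142], 0],
  [0, [1, 1, 142], 0],
  [0, [1, 1, 142], 0],
  [0, [1, 1, 142], 0],
  [0, [1, 1, 142], 0],
  [0, [1, 1, 142], 0],
], squeeze=100)

```text
t: 3.9
tool_pos: [0.5094, -0.2479, 0.1844]
tool_rot: [1.904, 2.495, 0.0]
contact_force: [-0.3, 0.8, 5.9]
opening: 0.0268
grip_force: 99.0
```

```bash
python3 -c "
from h import *
rel([.5105,-.2475,.03],15)"
```

```text
t 3.9 grasp [ 0.5098 -0.2481  0.0294] head 15.29 zz -1.0 F [-0.3  0.8  5.9] open 0.0268 gf 99.00302052497864
shift [ 0.4  0.9 -0.6] yaw 0.29
```

step_arm([
  [0, [0, 0, -20], 0],
  [0, [0, 0, -40], 0],
  [0, [0, 0, -40], 0],
  [0, [0, 0, -40], 0],
])

```text
t: 4.4
tool_pos: [0.5085, -0.2473, 0.2227]
tool_rot: [1.906, 2.497, -0.0]
contact_force: [0.1, 0.3, -1.6]
opening: 0.0269
grip_force: 98.7
```

```bash
python3 -c "
from h import *
rel([.679,-.154,.07],6.1)"
```

```text
t 4.4 grasp [ 0.5085 -0.2473  0.0677] head 15.29 zz -1.0 F [ 0.1  0.3 -1.6] open 0.0269 gf 98.70917558670044
shift [ 45.  189.1  -2.3] yaw 9.19
```

step_arm([
  [0, [8, 35, 0], 3],
  [0, [17, 75, 0], 5],
  [0, [27, 115, 0], 7],
  [0, [36, 155, 0], 9],
  [0, [45, 189, 0], 9.2],
  [0, [45, 189, 8], 9.2],
  [0, [45, 189, 15], 9.2],
  [0, [45, 189, 15], 9.2],
  [0, [45, 189, 15], 9.2],
])

```text
t: 5.52
tool_pos: [0.6784, -0.1547, 0.2075]
tool_rot: [-2.101, -2.335, 0.0]
contact_force: [-0.1, 0.7, -2.1]
opening: 0.0268
grip_force: 99.1
```

```bash
python3 - <<'E'
from h import *
rel([.657,.053,.052],6.1)
a=snap('top','top1.png');b=snap('side','side1.png')
ex=np.array([.9943,.1063,0]);ey=np.array([-.1063,.9943,0])
c=np.hstack([cv2.resize(a[130:330,180:480],(600,400)),])
d=cv2.resize(b[150:400,200:450],(400,400))
cv2.imwrite('pics/c1.png',np.hstack([cv2.resize(a[140:320,185:485],(500,300)),cv2.resize(b[130:400,210:480],(300,300))])[:,:,::-1])
h=cv2.cvtColor(a,41);m=((h[...,1]<60)&(h[...,2]>110)).astype(np.uint8);m[:, :303]=0;m[:130]=0;m[330:]=0;m[:,430:]=0
k=max(cv2.findContours(m,0,2)[0],key=cv2.contourArea);ap=cv2.approxPolyDP(k,3,True)[:,0]
print(ap.tolist()); P=ray('top',ap,.026); O=np.array([.5535,.215,0]); print(P.round(3).tolist()); print(np.c_[(P-O)@ex,(P-O)@ey].round(3).tolist())
E
```

```text
t 5.53 grasp [ 0.6783 -0.1547  0.0525] head 6.03 zz -1.0 F [-0.1  0.7 -2.1] open 0.0268 gf 99.1269063949585
shift [208.8   0.6   0.5] yaw -0.07
[[417, 165], [311, 171], [313, 208], [325, 209], [324, 181], [417, 174]]
[[0.681, -0.122, 0.026], [0.663, 0.09, 0.026], [0.589, 0.084, 0.026], [0.587, 0.06, 0.026], [0.644, 0.063, 0.026], [0.663, -0.122, 0.026]]
[[0.091, -0.348], [0.096, -0.136], [0.021, -0.134], [0.017, -0.158], [0.073, -0.16], [0.073, -0.347]]
```

View pics/c1.png

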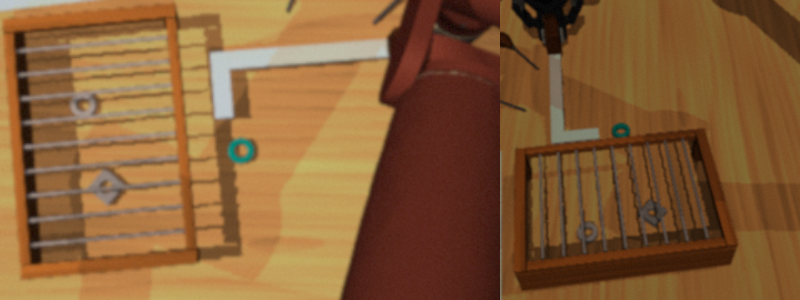

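The top view shows the square held straight in front of the opening, with the foot's outer corner at (311,171) and its tip at (313,208). The turquoise decoy at (330,230) is clear. Now I'll go in above the collar.

step_arm([
  [0, [0, 0, -6], 0],
  [0, [30, 0, -6], 0],
  [0, [60, 0, -6], 0],
  [0, [90, 0, -6], 0],
  [0, [120, 0, -6], 0],
  [0, [150, 0, -6], 0],
  [0, [180, 0, -6], 0],
  [0, [200, 0, -6], 0],
  [0, [209, 0, -6], 0],
  [0, [209, 0, -6], 0],
  [0, [209, 0, -6], 0],
])

```text
t: 7.0
tool_pos: [0.6571, 0.0529, 0.2137]
tool_rot: [2.101, 2.335, -0.0]
contact_force: [-0.3, 0.0, -1.0]
opening: 0.0269
grip_force: 99.1
```

```bash
python3 - <<'E'
from h import *
rel([.657,.053,.0305],6.1)
a=snap('top','top2.png');b=snap('side','side2.png')
cv2.imwrite('pics/c2.png',np.hstack([cv2.resize(a[135:315,180:340],(400,450)),cv2.resize(b[230:400,215:425],(400,450))])[:,:,::-1])
E
```

```text
t 7.0 grasp [0.6571 0.0528 0.0587] head 6.04 zz -1.0 F [-0.3  0.  -1. ] open 0.0269 gf 99.13251399993896
shift [ 0.2 -0.1 28.2] yaw -0.06
```

View pics/c2.png

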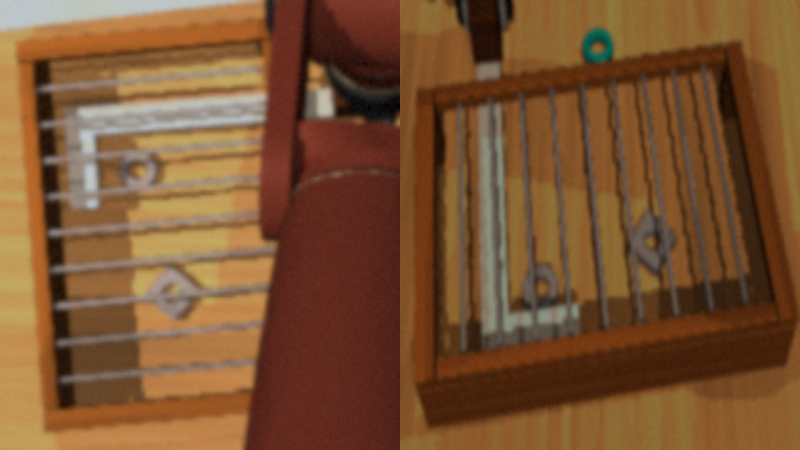

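The foot is behind the collar in both views: collar at about (140,170) in the left half, foot bar left of it and clear. The nut is untouched. Next I'll lower it.

step_arm([
  [0, [0, 0, 10], 0],
  [0, [0, 0, 20], 0],
  [0, [0, 0, 26], 0],
  [0, [0, 0, 28], 0],
  [0, [0, 0, 28], 0],
  [0, [0, 0, 28], 0],
])

```text
t: 7.85
tool_pos: [0.6572, 0.0537, 0.1862]
tool_rot: [2.1, 2.336, 0.001]
contact_force: [-0.5, -0.0, -2.3]
opening: 0.0271
grip_force: 99.1
```

```bash
python3 - <<'E'
from h import *
rel([.681,-.172,.0305],6.1)
E
```

```text
t 7.85 grasp [0.6573 0.0537 0.0312] head 6.09 zz -1.0 F [-0.5 -0.  -2.3] open 0.0271 gf 99.13234949111938
shift [-226.9   -0.4    0.7] yaw -0.01
```

step_arm([
  [0, [-8, 0, 0.5], 0],
  [0, [-18, 0, 0.5], 0],
  [0, [-28, 0, 0.5], 0],
  [0, [-38, 0, 0.5], 0],
  [0, [-48, 0, 0.5], 0],
  [0, [-58, 0, 0.5], 0],
  [0, [-68, 0, 0.5], 0],
  [0, [-78, 0, 0.5], 0],
  [0, [-88, 0, 0.5], 0],
  [0, [-98, 0, 0.5], 0],
  [0, [-108, 0, 0.5], 0],
  [0, [-118, 0, 0.5], 0],
])

```text
t: 9.35
tool_pos: [0.6695, -0.0643, 0.1852]
tool_rot: [2.1, 2.336, 0.0]
contact_force: [-0.3, -0.3, -2.4]
opening: 0.0272
grip_force: 99.1
```

step_arm([
  [0, [-10, 0, 0], 0],
  [0, [-20, 0, 0], 0],
  [0, [-30, 0, 0], 0],
  [0, [-40, 0, 0], 0],
  [0, [-50, 0, 0], 0],
  [0, [-60, 0, 0], 0],
  [0, [-70, 0, 0], 0],
  [0, [-80, 0, 0], 0],
  [0, [-90, 0, 0], 0],
  [0, [-100, 0, 0], 0],
  [0, [-106, 0, 0], 0],
  [0, [-109, 0, 0], 0],
])

```text
t: 10.85
tool_pos: [0.681, -0.1725, 0.1851]
tool_rot: [-2.101, -2.336, 0.0]
contact_force: [-0.7, -0.1, -1.5]
opening: 0.0273
grip_force: 99.1
```

```bash
python3 - <<'E'
from h import *
rel([.681,-.172,.0305],6.1)
a=snap('top','top3.png');b=snap('side','side3.png')
cv2.imwrite('pics/c3.png',np.hstack([cv2.resize(a[140:320,185:485],(500,300)),cv2.resize(b[130:400,210:480],(300,300))])[:,:,::-1])
E
```

```text
t 10.85 grasp [ 0.681  -0.1725  0.0301] head 6.07 zz -1.0 F [-0.7 -0.1 -1.5] open 0.0273 gf 99.12639856338501
shift [ 0.5  0.1 -0.4] yaw -0.03
```

View pics/c3.png

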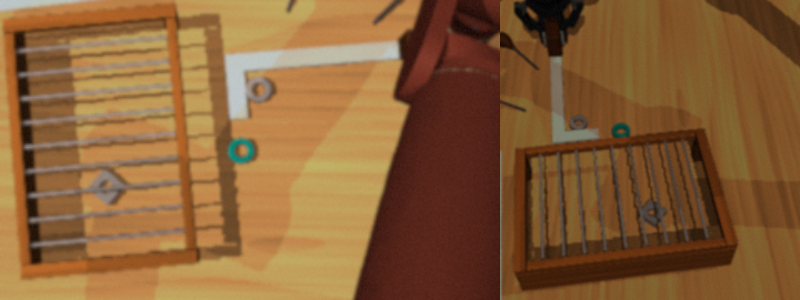

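The collar is out, lying inside the square's corner at crop (259,90), and the nut is unmoved. Next I'll set the square down, release it and retreat.

step_arm([
  [0, [0, 0, 1], 0],
  [0, [0, 0, 1], 0],
  [30, [0, 0, 1], 0],
  [60, [0, 0, 1], 0],
  [100, [0, 0, 1], 0],
  [100, [0, 0, 1], 0],
  [100, [0, 0, 1], 0],
  [100, [0, 0, -20], 0],
  [100, [0, 0, -60], 0],
  [100, [0, 0, -110], 0],
  [100, [0, 0, -160], 0],
  [100, [0, 0, -160], 0],
])

```text
t: 12.45
tool_pos: [0.6824, -0.1725, 0.3546]
tool_rot: [2.092, 2.327, 0.008]
contact_force: [0.0, 0.9, 0.2]
opening: 0.085
grip_force: 0.0
```

step_arm([
  [100, [-50, 0, 0], 0],
  [100, [-100, 0, 0], 0],
  [100, [-150, 0, 0], 0],
  [100, [-200, 0, 0], 0],
  [100, [-200, 0, 0], 0],
  [100, [-200, 0, 0], 0],
])

```text
t: 13.2
tool_pos: [0.702, -0.3706, 0.3448]
tool_rot: [-2.1, -2.335, -0.0]
contact_force: [-0.1, -0.0, 0.1]
opening: 0.0859
grip_force: 0.0
```

```bash
python3 - <<'E'
from h import *
rel([.681,-.172,.0305],6.1)
a=snap('top','top4.png');b=snap('side','side4.png')
cv2.imwrite('pics/c4.png',np.hstack([cv2.resize(a[140:320,185:485],(500,300)),cv2.resize(b[90:400,210:480],(300,300))])[:,:,::-1])
O=np.array([.5535,.215,0]);ex=np.array([.9943,.1063,0]);ey=np.array([-.1063,.9943,0])
for n in[(340.4,194),(250,252)]:
    P=ray('top',n,.01)-O; print((P@ex).round(3),(P@ey).round(3))
E
```

```text
t 13.2 grasp [ 0.7019 -0.3705  0.1898] head 6.08 zz -1.0 F [-0.1 -0.   0.1] open 0.0859 gf 0.0
shift [199.4   0.3 159.5] yaw -0.02
[0.047] [-0.192]
[-0.056] [-0.001]
```

View pics/c4.png

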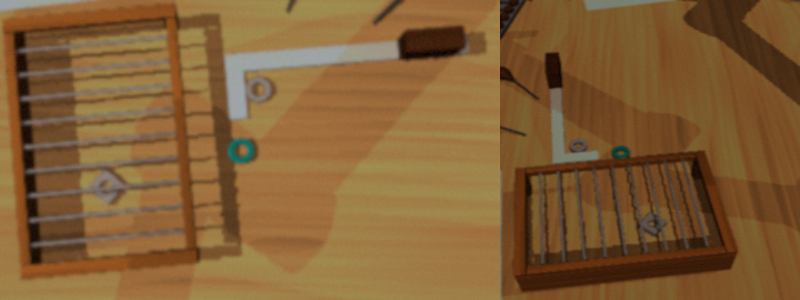

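The square lies flat. The collar is at rack (0.047, -0.192), inside the required zone, and the nut is still in place, so I'm handing in.

```bash
python3 -c "
from h import *
print(finish_job())"
```

```text
the job is handed in; nothing more can be done
None
```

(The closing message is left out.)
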